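# Start the thread of a screw lid by feel and screw it home

### The arm

A 6-joint arm with a two-finger parallel gripper is mounted at the origin on a cart in front of the work surface, level with it; the furniture and walls round the work are solid. World frame = base frame: x ahead of the robot, y to its left, z up, the work surface at z = 0. Lengths are in mm, angles in rad, forces in N, time in s.
With the tool pointing down it reaches from about 275 to 750 mm from the base axis. Payload 10.2 kg.
Tool frame: the origin (TCP) lies at the very end of the fingers, on their centre line; the grasp point (between the pads) lies 19 mm behind it (pinch_z is the z of the grasp point in the tool frame, in mm); z points along the fingers, y is the direction in which the jaws open and shut (so a half turn about z gives the same grasp; the last joint's range is limited). The gripper opens to 85 mm and grips with 20 to 120 N. Pads are 22 mm wide; open, the fingers measure 114 mm over their backs; the gripper's body (76 mm by 85 mm) begins 54 mm behind the grasp point. The pads swing forward as they close: fully open they stand 13 mm farther back than shut.
Start: joints at [1.07, 0.313, 1.498, -0, 1.331, -0.223], TCP at [143.989, 504.874, 202.894] pointing down, gripper open.
Joint ranges: [-2.94, 2.94], [-0.97, 2.17], [0.19, 2.56], [-1.23, 4.37], [0.02, 3.11], [-2.88, 2.88]. Speed limits (rad/s): [2.39, 2.39, 3.01, 3.14, 3.14, 3.14].

### API

Orientations are given as [roll, pitch, yaw] about the fixed x, y, z axes, in that order (R = Rz(yaw) Ry(pitch) Rx(roll)).
In Python, from cell import sense, grab_frame, finish_job, pinch_z gives the robot as it stands. The module is installed in compiled form; this text tells all that it offers.
- The arm moves only by the tool arm_command, never from a script. Its argument "plan" is a list of rows, each an object with "delta_pos": the shift along the tool's x, y, z in mm, a list of three; "dr": the turn, a rotation vector about the tool's x, y, z in degrees, a list of three; "claw": the finger opening in mm, from 0 to 85.4. In form: [{"delta_pos": [x, y, z], "dr": [wx, wy, wz], "claw": claw}, ...]. A call has 1 to 12 rows; each row is the pose to reach, as a shift and turn from the pose commanded when the call began, along the tool's axes at that moment; what a row does not reach only later rows make up. A row lasts 1/8 s, in which the tool goes at most 62.5 mm and 10.7 degrees, less where a joint would pass 70% of its speed; a pose out of reach is approached as far as the arm can. A call with a gripper value outside its range is refused whole. The fingers move at their own pace and stop on an object; "newtons" is the grip in N (left out, the last holds). Time passes only in rows, so rows that repeat a pose let the fingers close. It gives the time, the measured TCP pose, the force and the opening at its end, in the units of the state.
- sense(): the state, without advancing time (a new reading comes with each control period).
- grab_frame(name): name is "scene" or "side" or "wrist"; returns a dict with "img" (480x640x3 uint8, red, green, blue), "depth" (480x640 float32, mm along the optical axis (not along the pixel's ray), 0 where there is no reading), "K" (3x3 intrinsics, pixels), "rvec" (rotation vector, rad) and "tvec" (3), from world to camera coordinates, as OpenCV has them; the wrist camera has in their place "tool_from_camera" (4x4, takes a point from camera to tool coordinates, whose origin is the TCP and whose axes are the flange's). Camera axes: x right, y down, z forward; pixel columns grow to the right and rows downward; lengths in mm; the calibration is good to about 2 mm. A picture is of the moment at which its call begins: read the wrist's pose just before it.
- finish_job(): hands the job in, once; it reports no verdict.
The state is a dict: "clock": time; "joints": joint angles; "qd": joint speeds; "tau": joint torques, N m; "tcp_pos": TCP position; "tcp_rot": TCP orientation; "wrist_force": force on the tool from outside, world axes, zero at the start; "ft_torque": the same for the moment, N m; "width": finger opening in mm.
Only numpy, scipy, OpenCV 4.12 (cv2) and the standard library are available. Lean on these libraries where they do the work, as an engineer would, in place of code of your own. Each camera call takes 0.05 s, during which the arm holds its last target.

### The job

Pick up the grey screw lid by its grip bar and set it on the white pot in the sprung capping nest, then, pressing lightly, turn it backward (counter-clockwise from above) until you feel it drop into the start of the thread, and screw it forward (clockwise) until it is fully home against its stop. Be gentle: neither press the nest down hard nor wrench the pot round, leave the other things alone, and let go at the end.

Things in the scene. Friction and masses are not known exactly. Their poses are not given: they have to be found in the camera images.
- lid_grip (a point): Centre of the upright grip bar on top of the loose grey plastic screw lid (about 0.12 kg), 37 mm above the lid's lower edge. The lid stands mouth down: ribbed round skirt, 80 mm outside diameter, closed top at 25 mm. The bar is 52 mm long (along this point's x), 20 mm thick (along y) and takes lid height 25 to 49 mm; z points up out of the lid.
- lid_lugs (a point): Centre of the lid's open lower edge (bore 74 mm). Just inside it, 1 mm up, are four equal lugs 90 degrees apart, 45 degrees off x and y, reaching in to a circle of 64.6 mm.
- pot_mouth (a point): Centre of the rim of the white pot, 98 mm above the table; z up, x and y are those of the nest and say nothing of the thread. The pot stands in a round aluminium nest on a 130 mm square plate fixed to the table. Its neck is a cone, 55 mm across at the rim and 61 mm 6 mm below, closed by an inner seal; the thread (70 mm across) begins 9 mm below the rim.
- pot_thread (a point): Point on the pot's axis, 16 mm under pot_mouth. Four-start right-hand thread, starts at unknown angles 90 degrees apart, 0.17 rad wide, found within 1.5 rad of backward turning. A stop blocks turning forward on top of the thread, and turning backward past the start. From the start to home: 1.0 to 1.4 rad clockwise with the nest's give, ended by a stop. Radial play 1.8 mm.
- nest: Base plate of the nest, origin under its centre. Height of lid_grip over pot_mouth tells the lid's state: lugs on top of the thread 23.5 to 27 mm (turning backward climbs, then drops 6 mm; from a stop it first drops about 2 mm onto the thread, which is not the start); dropped into the start 20 to 22 mm; fully home 16.6 mm.
- nest_press (a joint): How far the sprung nest with the pot is pressed down, in m: 0 at rest, travel 18 mm. It starts to give at about 3 N and takes a further 1 N per mm. More than 15 mm is too hard.
- nest_twist (a joint): How far the pot in its sprung collar is twisted by the lid, in rad, clockwise seen from above positive, 0 at rest; 2.5 N m per rad, springs back. More than 0.4 rad (1 N m) either way is wrenching it.
- petri_dish: Bystander: flat glass dish with lid, 68 mm across, 18 mm high; origin at the centre of its underside.
- tweezers: Bystander: steel tweezers lying flat, 125 mm long.
- eraser: Bystander: small eraser, 40 x 18 x 13 mm.
- sample_tube: Bystander: upright capped tube, 33 mm across, 96 mm high; origin at the centre of its foot.
Things that resemble listed ones, but are neither listed nor needed, are in the scene too. What is shaped like the part that bears lid_grip but black or brown is not meant.

How it is judged:
By the outcome, as a careful person would: the job done as asked, in the order asked, and still so for the second after the job is handed in, with the robot touching nothing.
It also fails if it takes over 67 s, if anything falls off the work surface, if the arm or the gripper's body presses on something with over 40 N, if the wrist force passes 120 N, or if a joint passes its speed limit or range.

## Working session

There is one attempt and no reset: what is moved stays moved. The work goes in short steps, Python scripts to look and compute and a tool call to move; the robot and the scene stay as the last step left them, time stands still between calls to the robot, and variables do not carry over. Pictures are saved under pics/ and viewed, and the job is handed in when it is done.

Besides the shell and the picture viewer there is one more tool, called by a JSON object that holds its "api" and its "payload". arm_command: Moves the arm, as the interface text tells. Its arguments: {"type":"object","properties":{"plan":{"type":"array","items":{"type":"object","properties":{"delta_pos":{"type":"array","items":{"type":"number"}},"dr":{"type":"array","items":{"type":"number"}},"claw":{"type":"number"}}}},"newtons":{"type":"number"}},"required":["plan"]}

```bash
mkdir -p pics
cat > h.py <<'E'
import numpy as np,cv2
from cell import sense,grab_frame,finish_job,pinch_z
def save(f,n): cv2.imwrite('pics/'+n,f['img'][:,:,::-1])
def world(f,s=None):
    K=f['K'];d=f['depth'];v,u=np.mgrid[0:480,0:640]
    P=np.stack([(u-K[0,2])/K[0,0]*d,(v-K[1,2])/K[1,1]*d,d],-1)
    if 'rvec' in f:
        R=cv2.Rodrigues(np.array(f['rvec'],float))[0];t=np.array(f['tvec']).ravel()
        return (P-t)@R
    T=np.array(f['tool_from_camera']);P=P@T[:3,:3].T+T[:3,3]
    from scipy.spatial.transform import Rotation as Ro
    R=Ro.from_euler('xyz',s['tcp_rot']).as_matrix()
    return P@R.T+np.array(s['tcp_pos'])
E
python3 - <<'E'
from h import *
s=sense();print(s,pinch_z)
for n in ['scene','side','wrist']:
    f=grab_frame(n);save(f,n+'0.png');np.savez('f_'+n,**f)
E
```

```text
{'clock': 0.0, 'joints': array([ 1.06960817e+00,  3.13421970e-01,  1.49843796e+00,  1.16932877e-05,
        1.33102480e+00, -2.23396412e-01]), 'qd': array([-9.10211476e-05, -2.21673733e-04,  8.47618135e-04, -3.12375626e-04,
        8.94513220e-04,  3.65143495e-04]), 'tau': array([-1.90429331e-03, -4.12270474e+01, -2.59742206e+01, -3.25765041e-04,
        4.08371605e-03, -1.87551287e-06]), 'tcp_pos': array([143.83139087, 504.60212268, 202.34912199]), 'tcp_rot': array([-3.14033520e+00, -2.97323248e-04,  2.86379794e+00]), 'wrist_force': array([ 0.23515337,  0.14337848, -0.38947756]), 'ft_torque': array([ 0.04871609,  0.03660583, -0.03752617]), 'width': 85.43515065463744} -18.700000000000003
```

View pics/scene0.png

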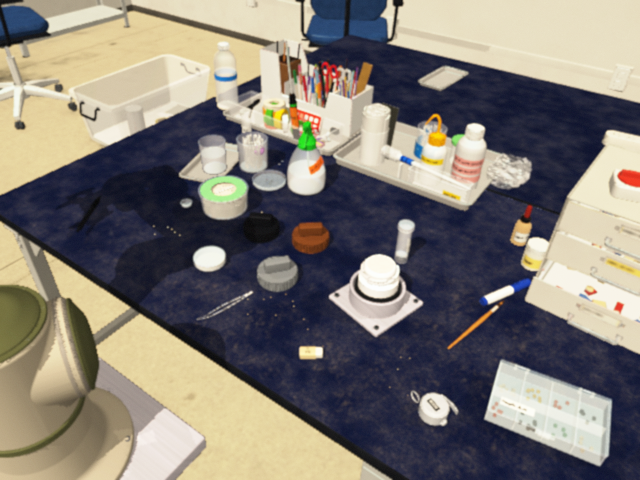

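View pics/side0.png

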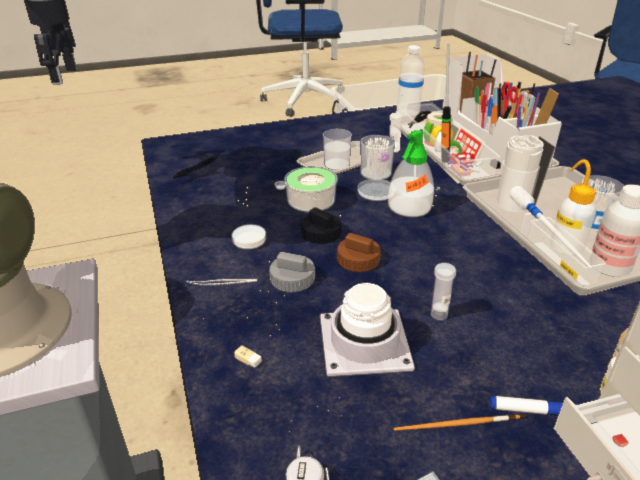

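View pics/wrist0.png

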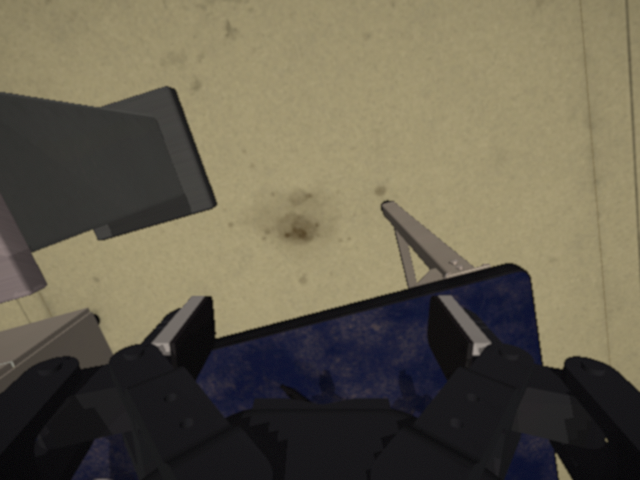

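The scene camera shows the grey lid at (277,273), the pot at (380,285), brown and black look-alikes behind it, and the dish at (209,259). The side camera has the lid at (292,272) and the pot at (366,312). Next I'll measure them.

```bash
cat > m.py <<'E'
from h import *
def fitc(p):
    A=np.c_[p,np.ones(len(p))];b=(p**2).sum(1);c=np.linalg.lstsq(A,b,rcond=None)[0]
    return c[:2]/2,np.sqrt(c[2]+(c[:2]**2).sum()/4)
for n,lw,pw in [('scene',(250,250,305,295),(325,250,425,335)),('side',(262,245,322,296),(315,280,415,375))]:
    f=np.load(f'f_{n}.npz');W=world(f)
    print(n,'cam',-cv2.Rodrigues(f['rvec'])[0].T@f['tvec'].ravel())
    q=W[lw[1]:lw[3],lw[0]:lw[2]].reshape(-1,3)
    b=q[(q[:,2]>44)&(q[:,2]<54)];print('bar z',np.median(b[:,2]))
    t=b[b[:,2]>np.median(b[:,2])-2][:,:2].astype(np.float32)
    print('bar',len(t),cv2.minAreaRect(t))
    sk=q[(q[:,2]>22)&(q[:,2]<28)];print('top',len(sk),cv2.minEnclosingCircle(sk[:,:2].astype(np.float32)),np.median(sk[:,2]))
    q=W[pw[1]:pw[3],pw[0]:pw[2]].reshape(-1,3)
    h=np.histogram(q[:,2],bins=np.arange(0,110,4));print([(int(a),int(c)) for a,c in zip(h[1],h[0]) if c])
    z=np.percentile(q[:,2],99);t=q[q[:,2]>z-3]
    print('pot top',z,len(t),cv2.minEnclosingCircle(t[:,:2].astype(np.float32)),t.mean(0))
    n_=q[(q[:,2]>3)&(q[:,2]<16)];print('plate?',cv2.minAreaRect(n_[:,:2].astype(np.float32)))
E
python3 m.py
```

```text
scene cam [-113.98880698 -531.05162504  724.94258604]
bar z 45.79529674067271
bar 157 ((485.1932373046875, -29.953083038330078), (22.469024658203125, 50.49384689331055), 52.390380859375)
top 301 ((484.6468505859375, -30.228496551513672), 39.8289680480957) 23.076679933092354
[(0, 213), (4, 857), (8, 451), (12, 94), (16, 98), (20, 107), (24, 103), (28, 102), (32, 122), (36, 136), (40, 332), (44, 239), (48, 100), (52, 67), (56, 59), (60, 68), (64, 140), (68, 93), (72, 30), (76, 76), (80, 90), (84, 129), (88, 85), (92, 451), (96, 75)]
pot top 96.32291599992536 501 ((227.1608123779297, -370.6600646972656), 376.9729309082031) [ 494.43513745 -248.59830878  142.78581695]
plate? ((581.2166748046875, -233.98495483398438), (131.6273956298828, 205.56832885742188), 75.5973892211914)
side cam [ 285.66679605 -796.93112566  622.02340062]
bar z 50.498715692815786
bar 195 ((489.84454345703125, -28.2169132232666), (21.93722915649414, 50.19593811035156), 51.22307586669922)
top 456 ((489.69390869140625, -28.358135223388672), 40.74373245239258) 26.762191207483493
[(0, 2837), (4, 363), (8, 844), (12, 1080), (16, 156), (20, 139), (24, 132), (28, 142), (32, 137), (36, 157), (40, 190), (44, 414), (48, 460), (52, 230), (56, 97), (60, 104), (64, 104), (68, 173), (72, 201), (76, 42), (80, 115), (84, 133), (88, 197), (92, 120), (96, 513), (100, 334)]
pot top 101.27034718645558 788 ((423.3350524902344, -497.03656005859375), 329.98388671875) [ 534.12420489 -256.83686657  129.73517558]
plate? ((574.2100219726562, -184.33226013183594), (228.18580627441406, 176.8129119873047), 71.43222045898438)
```

```bash
cat > m2.py <<'E'
from h import *
from m import fitc
for n,pw,c0 in [('scene',(325,250,425,335),93.5),('side',(315,280,415,375),98.5)]:
    f=np.load(f'f_{n}.npz');W=world(f)
    q=W[pw[1]:pw[3],pw[0]:pw[2]].reshape(-1,3); q=q[np.isfinite(q).all(1)]
    med=np.median(q[(q[:,2]>60)&(q[:,2]<110)],0)
    q=q[np.hypot(*(q[:,:2]-med[:2]).T)<120]
    t=q[(q[:,2]>90)&(q[:,2]<106)]
    h=np.histogram(t[:,2],bins=np.arange(90,106,1));print(h)
    m=h[1][np.argmax(h[0])]+.5
    t=t[abs(t[:,2]-m)<1.5];p=t[:,:2].astype(np.float32)
    print(n,m,cv2.minEnclosingCircle(p),t.mean(0))
    for lo,hi in [(m-62,m-42)]:
        g=q[(q[:,2]>lo)&(q[:,2]<hi)][:,:2];
        h=np.histogram(q[(q[:,2]>30)&(q[:,2]<58)][:,2],bins=np.arange(30,58,1));mm=h[1][np.argmax(h[0])]+.5
        g=q[abs(q[:,2]-mm)<1.5][:,:2].astype(np.float32);print('nest ring z',mm,cv2.minEnclosingCircle(g))
    hh=np.histogram(q[(q[:,2]>3)&(q[:,2]<18)][:,2],bins=np.arange(3,18,1));mm=hh[1][np.argmax(hh[0])]+.5
    g=q[abs(q[:,2]-mm)<2][:,:2].astype(np.float32);print('plate',mm,cv2.minAreaRect(g))
E
python3 m2.py | grep -v cam|tail -14
```

```text
pot top 101.27034718645558 788 ((423.3350524902344, -497.03656005859375), 329.98388671875) [ 534.12420489 -256.83686657  129.73517558]
plate? ((574.2100219726562, -184.33226013183594), (228.18580627441406, 176.8129119873047), 71.43222045898438)
(array([ 17,  33,  41, 102, 157, 151,  68,   7,   0,   0,   0,   0,   0,
         0,   0]), array([ 90,  91,  92,  93,  94,  95,  96,  97,  98,  99, 100, 101, 102,
       103, 104, 105]))
scene 94.5 ((543.912841796875, -225.34738159179688), 29.535070419311523) [ 543.96096114 -225.47787579   94.62730802]
nest ring z 43.5 ((545.0162353515625, -225.40093994140625), 53.05222702026367)
plate 7.5 ((544.7125854492188, -224.9542236328125), (130.04788208007812, 129.56686401367188), 75.34519958496094)
(array([ 50,  34,  30,  24,  37,  29,  34,  49, 138, 292, 242,  87,   5,
         0,   0]), array([ 90,  91,  92,  93,  94,  95,  96,  97,  98,  99, 100, 101, 102,
       103, 104, 105]))
side 99.5 ((549.25830078125, -223.92982482910156), 29.249605178833008) [ 549.17818774 -224.16868076   99.66314073]
nest ring z 48.5 ((549.146240234375, -223.8642120361328), 53.47593688964844)
plate 12.5 ((549.5680541992188, -223.05328369140625), (131.78875732421875, 129.9912109375), 75.9937973022461)
```

```bash
cat > pl.py <<'E'
from h import *
from scipy.spatial.transform import Rotation as Ro
def down(yawdeg): return Ro.from_euler('xyz',[180,0,yawdeg],degrees=True)
def delta(p0,yaw0,p1,yaw1):
    R=down(yaw0); d=R.inv().apply(np.array(p1)-np.array(p0)); r=(R.inv()*down(yaw1)).as_rotvec(degrees=True)
    return d.round(1),r.round(2)
E
python3 - <<'E'
from pl import *
f=np.load('f_wrist.npz');print(f['tool_from_camera'].round(3),f['K'])
print(np.degrees(2.8638))
print(delta([144,504.9,202.9],164.09,[487.3,-29.2,200],141.8))
E
```

```text
[[ 0.00000e+00 -9.64000e-01 -2.64000e-01  6.83550e+01]
 [ 1.00000e+00 -0.00000e+00  1.00000e-03  1.32900e+00]
 [-1.00000e-03 -2.64000e-01  9.64000e-01 -1.70847e+02]
 [ 0.00000e+00  0.00000e+00  0.00000e+00  1.00000e+00]] [[356.61988441   0.         321.07509112]
 [  0.         356.61988441 240.18686392]
 [  0.           0.           1.        ]]
164.08365336956516
(array([-476.6, -419.5,    2.9]), array([-0.  , -0.  , 22.29]))
```

{"api": "arm_command", "payload": {"plan": [{"delta_pos": [-476.6,-419.5,2.9],"dr": [0,0,22.3],"claw": 50},{"delta_pos": [-476.6,-419.5,2.9],"dr": [0,0,22.3],"claw": 50},{"delta_pos": [-476.6,-419.5,2.9],"dr": [0,0,22.3],"claw": 50},{"delta_pos": [-476.6,-419.5,2.9],"dr": [0,0,22.3],"claw": 50},{"delta_pos": [-476.6,-419.5,2.9],"dr": [0,0,22.3],"claw": 50},{"delta_pos": [-476.6,-419.5,2.9],"dr": [0,0,22.3],"claw": 50},{"delta_pos": [-476.6,-419.5,2.9],"dr": [0,0,22.3],"claw": 50},{"delta_pos": [-476.6,-419.5,2.9],"dr": [0,0,22.3],"claw": 50},{"delta_pos": [-476.6,-419.5,2.9],"dr": [0,0,22.3],"claw": 50},{"delta_pos": [-476.6,-419.5,2.9],"dr": [0,0,22.3],"claw": 50},{"delta_pos": [-476.6,-419.5,2.9],"dr": [0,0,22.3],"claw": 50},{"delta_pos": [-476.6,-419.5,2.9],"dr": [0,0,22.3],"claw": 50}], "newtons": 40}}

```text
clock: 1.65
tcp_pos: [487.0, -29.2, 199.6]
tcp_rot: [-3.141, -0.001, 2.474]
wrist_force: [0.0, -0.2, -0.7]
width: 50.0
```

Run:
```python
from h import *
s=sense();f=grab_frame('wrist');save(f,'w1.png');W=world(f,s)
q=W.reshape(-1,3)
q=q[np.hypot(q[:,0]-487,q[:,1]+29)<45]
z=q[:,2]
h=np.histogram(z,bins=np.arange(-4,60,2));print(list(zip(h[1].astype(int),h[0])))
for lo,hi in [(44,54),(20,30)]:
    m=np.median(z[(z>lo)&(z<hi)]);g=q[abs(z-m)<2.5][:,:2].astype(np.float32);print(m,cv2.minAreaRect(g),cv2.minEnclosingCircle(g))
```

```text
[(np.int64(-4), np.int64(5)), (np.int64(-2), np.int64(362)), (np.int64(0), np.int64(307)), (np.int64(2), np.int64(9)), (np.int64(4), np.int64(6)), (np.int64(6), np.int64(13)), (np.int64(8), np.int64(11)), (np.int64(10), np.int64(12)), (np.int64(12), np.int64(10)), (np.int64(14), np.int64(9)), (np.int64(16), np.int64(12)), (np.int64(18), np.int64(14)), (np.int64(20), np.int64(60)), (np.int64(22), np.int64(536)), (np.int64(24), np.int64(3025)), (np.int64(26), np.int64(222)), (np.int64(28), np.int64(12)), (np.int64(30), np.int64(2)), (np.int64(32), np.int64(4)), (np.int64(34), np.int64(2)), (np.int64(36), np.int64(11)), (np.int64(38), np.int64(3)), (np.int64(40), np.int64(2)), (np.int64(42), np.int64(10)), (np.int64(44), np.int64(91)), (np.int64(46), np.int64(312)), (np.int64(48), np.int64(733)), (np.int64(50), np.int64(40)), (np.int64(52), np.int64(0)), (np.int64(54), np.int64(0)), (np.int64(56), np.int64(0))]
48.471918539972805 ((488.266845703125, -24.967042922973633), (19.52264404296875, 50.184505462646484), 52.284080505371094) ((488.4483642578125, -25.004396438598633), 25.80094337463379)
24.777599344296505 ((488.5140686035156, -25.146705627441406), (78.68901824951172, 78.79817962646484), 16.398624420166016) ((488.5821533203125, -25.308372497558594), 39.890438079833984)
```

View pics/w1.png

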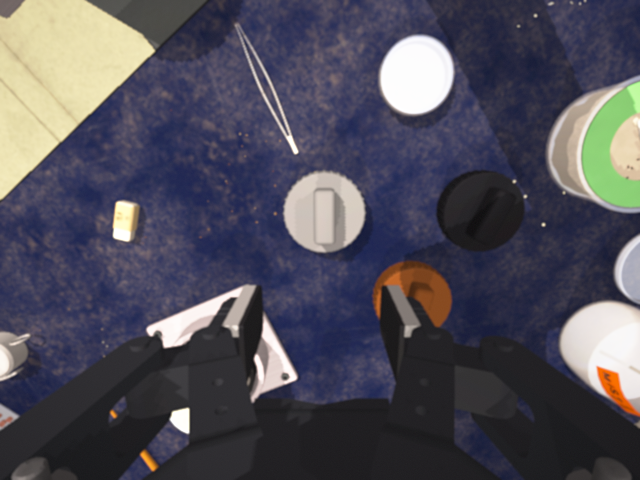

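The wrist view shows the grey lid at (324,212) with its bar vertical in the image, so it lines up with the pads. The wrist estimate is about 3–4 mm off the fixed cameras, so I'll use the mean and let the jaws centre it.

Run:
```python
from pl import *
print(delta([487.3,-29.2,200],141.8,[487.8,-27.3,27.5],141.8))
```

```text
(array([  0.8,   1.8, 172.5]), array([0., 0., 0.]))
```

{"api": "arm_command", "payload": {"plan": [{"delta_pos": [0.8,1.8,50],"dr": [0,0,0],"claw": 45},{"delta_pos": [0.8,1.8,100],"dr": [0,0,0],"claw": 45},{"delta_pos": [0.8,1.8,140],"dr": [0,0,0],"claw": 45},{"delta_pos": [0.8,1.8,160],"dr": [0,0,0],"claw": 45},{"delta_pos": [0.8,1.8,168],"dr": [0,0,0],"claw": 45},{"delta_pos": [0.8,1.8,172],"dr": [0,0,0],"claw": 45},{"delta_pos": [0.8,1.8,172],"dr": [0,0,0],"claw": 45}]}}

```text
clock: 2.58
tcp_pos: [488.1, -27.1, 28.6]
tcp_rot: [3.141, 0.001, 2.475]
wrist_force: [-0.2, -0.1, -0.2]
width: 45.1
```

Run:
```python
from h import *
f=grab_frame('side');cv2.imwrite('pics/sd2.png',cv2.resize(f['img'][180:340,220:420,::-1],(800,640))[:600])
f=grab_frame('wrist');save(f,'w2.png')
```

```text
(no output)
```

View pics/sd2.png

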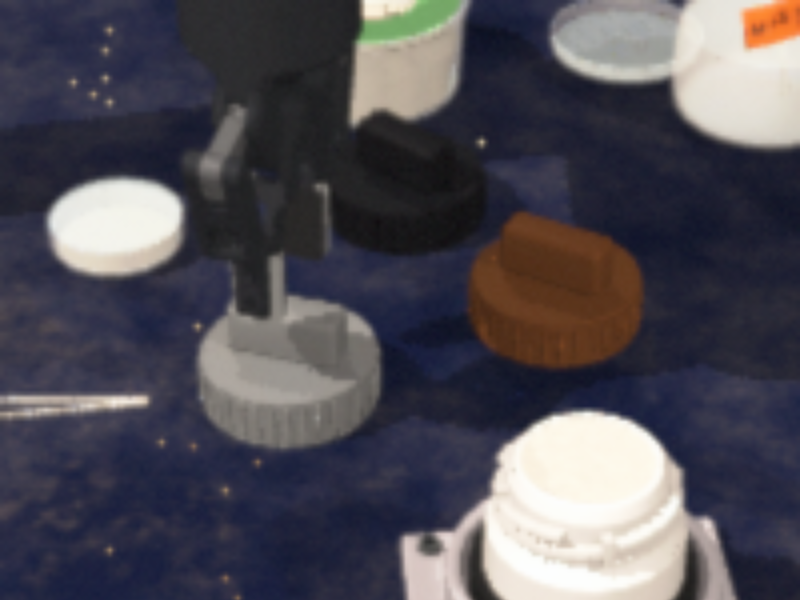

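View pics/w2.png

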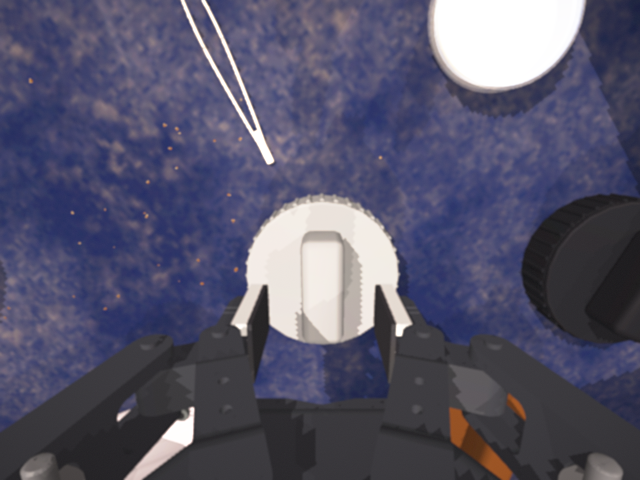

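Run:
```python
from h import *
s=sense();f=grab_frame('wrist');W=world(f,s);T=f['tool_from_camera'];K=f['K']
q=W.reshape(-1,3);q=q[np.hypot(q[:,0]-488,q[:,1]+26)<50];z=q[:,2]
for lo,hi in [(47,51),(22.5,27)]:
    g=q[(z>lo)&(z<hi)][:,:2].astype(np.float32);print(len(g),cv2.minAreaRect(g),cv2.minEnclosingCircle(g))
for p in [(0,22,0),(0,-22,0),(0,22,-8),(0,0,-20)]:
    c=np.linalg.inv(T)@np.r_[p,1];print(p,(K@c[:3]/c[2])[:2].round())
fn=W[265:340,225:268].reshape(-1,3);print(np.percentile(fn[:,2],[1,5,20,50]))
```

```text
3830 ((488.1327209472656, -25.215110778808594), (18.75674057006836, 51.13642501831055), 52.38363265991211) ((488.2400817871094, -25.283571243286133), 26.02290153503418)
11076 ((488.6184387207031, -24.27011489868164), (77.0564193725586, 79.2955093383789), 78.61454772949219) ((488.4305419921875, -25.52012825012207), 39.966426849365234)
(0, 22, 0) [362. 282.]
(0, -22, 0) [276. 282.]
(0, 22, -8) [364. 288.]
(0, 0, -20) [319. 298.]
[-1.34736356 -0.71629224  0.37270533 72.95107081]
```

{"api": "arm_command", "payload": {"plan": [{"delta_pos": [0.8,0,-0.5],"dr": [0,0,0.4],"claw": 15},{"delta_pos": [0.8,0,-0.5],"dr": [0,0,0.4],"claw": 15},{"delta_pos": [0.8,0,-0.5],"dr": [0,0,0.4],"claw": 15},{"delta_pos": [0.8,0,-0.5],"dr": [0,0,0.4],"claw": 15},{"delta_pos": [0.8,0,-0.5],"dr": [0,0,0.4],"claw": 15},{"delta_pos": [0.8,0,-0.5],"dr": [0,0,0.4],"claw": 15}], "newtons": 50}}

```text
clock: 3.48
tcp_pos: [487.1, -26.8, 28.5]
tcp_rot: [-3.142, -0.0, 2.468]
wrist_force: [0.2, -0.6, 0.2]
width: 15.1
```

```bash
cat > lidpose.py <<'E'
from pl import *
def lidcircle(f,c0,lo,hi,s=None):
    W=world(f,s);q=W.reshape(-1,3);q=q[np.hypot(q[:,0]-c0[0],q[:,1]-c0[1])<60];z=q[:,2]
    g=q[(z>lo)&(z<hi)][:,:2].astype(np.float32)
    return len(g),cv2.minEnclosingCircle(g)
E
python3 - <<'E'
from lidpose import *
s=sense();print(s['tcp_pos'],s['tcp_rot'],s['wrist_force'],s['width'],s['clock'])
f=grab_frame('wrist');save(f,'w3.png');print('wrist',lidcircle(f,(488,-26),22,28,s))
f=grab_frame('side');np.savez('f_side3',**f);cv2.imwrite('pics/sd3.png',cv2.resize(f['img'][180:340,220:420,::-1],(750,600)));print('side',lidcircle(f,(489.7,-28),24,30))
f=grab_frame('scene');np.savez('f_scene3',**f);cv2.imwrite('pics/sc3.png',cv2.resize(f['img'][200:360,200:400,::-1],(750,600)));print('scene',lidcircle(f,(485,-30),20,26))
E
```

```text
[487.12573378 -26.83315121  28.46571371] [-3.14158265e+00 -4.44516013e-05  2.46765165e+00] [ 0.22759742 -0.55319518  0.1764421 ] 15.071177685939091 3.475
wrist (8978, ((488.0978088378906, -25.43167495727539), 40.150638580322266))
side (575, ((488.7078857421875, -28.4921875), 40.950721740722656))
scene (483, ((484.7103271484375, -29.30225372314453), 41.094970703125))
```

View pics/sd3.png

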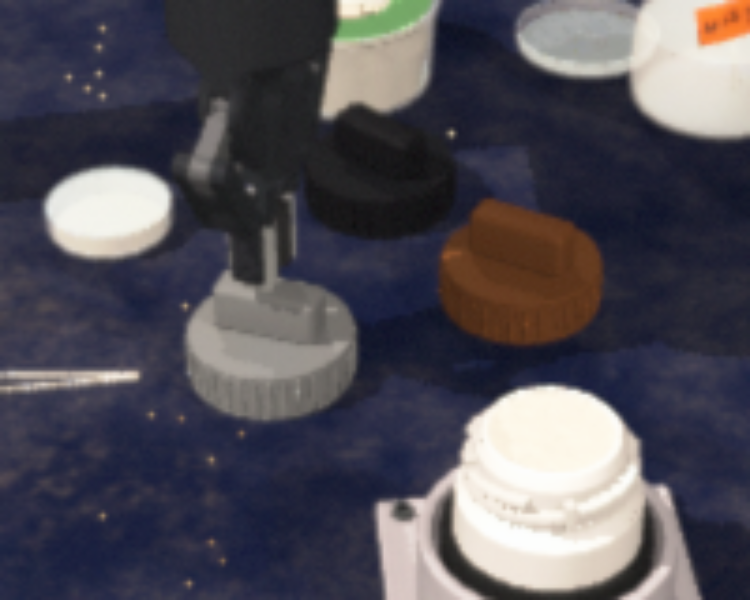

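View pics/w3.png

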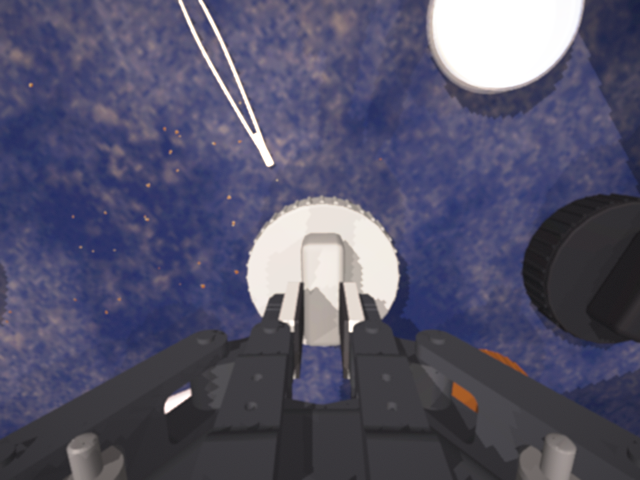

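View pics/sc3.png

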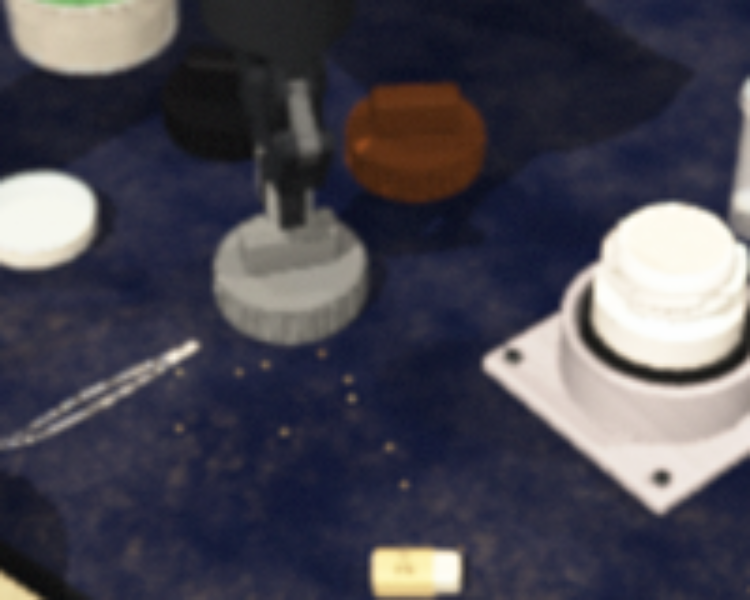

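Run:
```python
from h import *
s=sense();f=grab_frame('wrist');W=world(f,s)
for r in (275,280,285,290,300,310,320,330,345): print(r,[tuple(W[r,c].round(0)) for c in (285,291,297,322,350,356)])
for n,(x0,y0,sc) in [('side3',(220,180,3.75)),('scene3',(200,200,3.75))]:
    f=np.load(f'f_{n}.npz');W=world(f)
    pts=[(250,240),(250,260),(250,270),(250,277),(280,300),(270,320),(268,260),(288,250),(288,270)] if n=='side3' else [(292,190),(292,205),(292,215),(292,223),(292,235),(280,225),(300,225),(292,260)]
    for u,v in pts: print(n,u,v,W[int(y0+v/sc),int(x0+u/sc)].round(1))
```

```text
275 [(np.float64(474.0), np.float64(-40.0), np.float64(24.0)), (np.float64(476.0), np.float64(-37.0), np.float64(24.0)), (np.float64(478.0), np.float64(-35.0), np.float64(25.0)), (np.float64(479.0), np.float64(-19.0), np.float64(48.0)), (np.float64(495.0), np.float64(-13.0), np.float64(25.0)), (np.float64(497.0), np.float64(-10.0), np.float64(26.0))]
280 [(np.float64(476.0), np.float64(-41.0), np.float64(25.0)), (np.float64(478.0), np.float64(-39.0), np.float64(25.0)), (np.float64(480.0), np.float64(-36.0), np.float64(26.0)), (np.float64(481.0), np.float64(-20.0), np.float64(49.0)), (np.float64(497.0), np.float64(-15.0), np.float64(26.0)), (np.float64(500.0), np.float64(-12.0), np.float64(25.0))]
285 [(np.float64(478.0), np.float64(-43.0), np.float64(26.0)), (np.float64(470.0), np.float64(-28.0), np.float64(65.0)), (np.float64(472.0), np.float64(-26.0), np.float64(63.0)), (np.float64(483.0), np.float64(-22.0), np.float64(49.0)), (np.float64(485.0), np.float64(-9.0), np.float64(64.0)), (np.float64(487.0), np.float64(-7.0), np.float64(64.0))]
290 [(np.float64(481.0), np.float64(-45.0),
[... 1959 characters left out ...]
p.float64(488.0), np.float64(-15.0), np.float64(98.0)), (np.float64(483.0), np.float64(-10.0), np.float64(110.0))]
side3 250 240 [477.7 -42.4  89.5]
side3 250 260 [477.1 -43.3  79.9]
side3 250 270 [477.  -42.6  73.1]
side3 250 277 [476.7 -43.6  71.8]
side3 280 300 [492.  -37.6  49.1]
side3 270 320 [487.9 -38.1  39.6]
side3 268 260 [486.4 -41.5  76.5]
side3 288 250 [500.2 -24.4  68.4]
side3 288 270 [520.2  49.4   1.6]
scene3 292 190 [458.7 -54.4 102.5]
scene3 292 205 [472.3 -42.8  77.6]
scene3 292 215 [470.9 -43.6  71.4]
scene3 292 223 [471.9 -42.7  65.2]
scene3 292 235 [481.5 -34.4  46.4]
scene3 280 225 [467.4 -38.8  63.7]
scene3 300 225 [475.  -47.5  63. ]
scene3 292 260 [480.4 -34.7  28.8]
```

The fingers closed to 15 mm without meeting the bar. All three cameras put the finger ends at z≈64, although the TCP reads 28.5, so they are really about 36 mm short of the stated TCP. I'll open, go down in stages and measure.

{"api": "arm_command", "payload": {"plan": [{"delta_pos": [0,0,0],"dr": [0,0,0],"claw": 45},{"delta_pos": [0,0,0],"dr": [0,0,0],"claw": 45},{"delta_pos": [0,0,10],"dr": [0,0,0],"claw": 45},{"delta_pos": [0,0,20],"dr": [0,0,0],"claw": 45},{"delta_pos": [0,0,20],"dr": [0,0,0],"claw": 45}]}}

```text
clock: 4.3
tcp_pos: [486.5, -26.7, 7.4]
tcp_rot: [-3.141, -0.002, 2.468]
wrist_force: [0.6, -0.2, -0.0]
width: 44.9
```

Run:
```python
from h import *
s=sense();print(s['tcp_pos'],s['tcp_rot'],s['wrist_force'],s['width'],s['clock'])
f=grab_frame('wrist');save(f,'w4.png');W=world(f,s)
for r in range(270,320,5): print(r,[tuple(W[r,c].round(0).astype(int)) for c in (255,260,265,378,385,392)])
f=grab_frame('scene');cv2.imwrite('pics/sc4.png',cv2.resize(f['img'][200:360,200:400,::-1],(750,600)))
```

```text
[486.46173225 -26.65575077   7.44428248] [-3.14080303e+00 -1.99271670e-03  2.46758627e+00] [ 0.62433991 -0.220984   -0.03831527] 44.921862400985646 4.3
270 [(np.int64(458), np.int64(-42), np.int64(24)), (np.int64(460), np.int64(-40), np.int64(25)), (np.int64(461), np.int64(-38), np.int64(24)), (np.int64(493), np.int64(2), np.int64(25)), (np.int64(495), np.int64(5), np.int64(25)), (np.int64(497), np.int64(7), np.int64(26))]
275 [(np.int64(460), np.int64(-43), np.int64(25)), (np.int64(462), np.int64(-42), np.int64(24)), (np.int64(463), np.int64(-40), np.int64(25)), (np.int64(495), np.int64(1), np.int64(25)), (np.int64(498), np.int64(3), np.int64(24)), (np.int64(499), np.int64(6), np.int64(26))]
280 [(np.int64(462), np.int64(-45), np.int64(24)), (np.int64(463), np.int64(-43), np.int64(25)), (np.int64(465), np.int64(-42), np.int64(24)), (np.int64(497), np.int64(-1), np.int64(25)), (np.int64(499), np.int64(2), np.int64(25)), (np.int64(501), np.int64(4), np.int64(26))]
285 [(np.int64(460), np.int64(-39), np.int64(43)), (np.int64(462), np.int64(-38), np.int64(41)), (np.int64(463), np.int64(
[... 1112 characters left out ...]
p.int64(48)), (np.int64(496), np.int64(-4), np.int64(48)), (np.int64(491), np.int64(0), np.int64(62)), (np.int64(493), np.int64(2), np.int64(61))]
310 [(np.int64(463), np.int64(-36), np.int64(66)), (np.int64(466), np.int64(-37), np.int64(59)), (np.int64(470), np.int64(-41), np.int64(48)), (np.int64(498), np.int64(-6), np.int64(48)), (np.int64(492), np.int64(-1), np.int64(64)), (np.int64(492), np.int64(1), np.int64(65))]
315 [(np.int64(463), np.int64(-35), np.int64(69)), (np.int64(467), np.int64(-39), np.int64(60)), (np.int64(471), np.int64(-42), np.int64(50)), (np.int64(499), np.int64(-7), np.int64(50)), (np.int64(493), np.int64(-2), np.int64(64)), (np.int64(492), np.int64(1), np.int64(69))]
```

View pics/sc4.png

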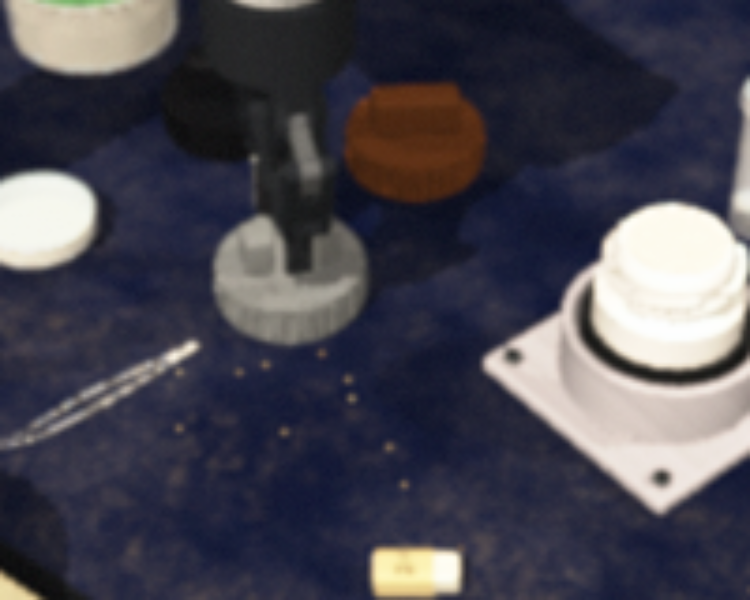

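View pics/w4.png

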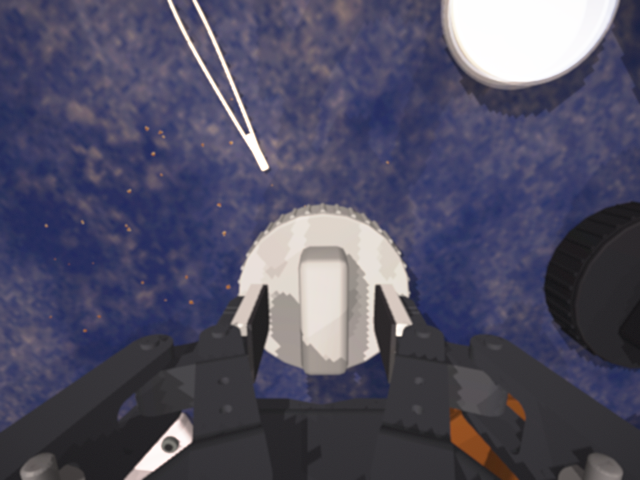

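Both finger ends now read z≈42 at opening 45, which is 34 mm above the reported TCP, and they straddle the bar at (322,305) in the wrist view. I'll go down another 13 mm and grip.

{"api": "arm_command", "payload": {"plan": [{"delta_pos": [0.6,0,8],"dr": [0,0,0],"claw": 45},{"delta_pos": [0.6,0,12.5],"dr": [0,0,0],"claw": 45},{"delta_pos": [0.6,0,12.5],"dr": [0,0,0],"claw": 30},{"delta_pos": [0.6,0,12.5],"dr": [0,0,0],"claw": 15},{"delta_pos": [0.6,0,12.5],"dr": [0,0,0],"claw": 15},{"delta_pos": [0.6,0,12.5],"dr": [0,0,0],"claw": 15},{"delta_pos": [0.6,0,12.5],"dr": [0,0,0],"claw": 15}], "newtons": 50}}

```text
clock: 5.28
tcp_pos: [487.6, -26.8, -3.1]
tcp_rot: [3.141, 0.002, 2.468]
wrist_force: [0.1, -0.1, 8.7]
width: 18.9
```

Run:
```python
from lidpose import *
s=sense();print(s['tcp_pos'],s['tcp_rot'],s['wrist_force'],s['width'],s['clock'])
f=grab_frame('wrist');save(f,'w5.png');print('wrist',lidcircle(f,(488,-26),22,28,s))
W=world(f,s)
for r in range(275,310,5): print(r,[tuple(W[r,c].round(0).astype(int)) for c in (285,291,297,350,356)])
f=grab_frame('side');np.savez('f_side5',**f);print('side',lidcircle(f,(489.7,-28),24,30))
f=grab_frame('scene');np.savez('f_scene5',**f);cv2.imwrite('pics/sc5.png',cv2.resize(f['img'][200:360,200:400,::-1],(750,600)));print('scene',lidcircle(f,(485,-30),20,26))
```

```text
[487.58804024 -26.75879801  -3.09047368] [3.14082715e+00 2.22568220e-03 2.46787879e+00] [ 0.11784934 -0.14139394  8.67378506] 18.86329290379656 5.275
wrist (10242, ((487.8304748535156, -25.650470733642578), 40.372222900390625))
275 [(np.int64(467), np.int64(-29), np.int64(25)), (np.int64(469), np.int64(-27), np.int64(25)), (np.int64(465), np.int64(-19), np.int64(47)), (np.int64(485), np.int64(-8), np.int64(24)), (np.int64(486), np.int64(-5), np.int64(25))]
280 [(np.int64(469), np.int64(-30), np.int64(26)), (np.int64(471), np.int64(-29), np.int64(25)), (np.int64(466), np.int64(-20), np.int64(47)), (np.int64(487), np.int64(-9), np.int64(25)), (np.int64(488), np.int64(-7), np.int64(25))]
285 [(np.int64(469), np.int64(-30), np.int64(32)), (np.int64(471), np.int64(-28), np.int64(32)), (np.int64(468), np.int64(-21), np.int64(48)), (np.int64(485), np.int64(-9), np.int64(32)), (np.int64(487), np.int64(-7), np.int64(33))]
290 [(np.int64(469), np.int64(-29), np.int64(37)), (np.int64(471), np.int64(-27), np.int64(37)), (np.int64(469), np.int64(-22), np.int64(47)), (np.int64(485), np.int64(-9), 
[... 209 characters left out ...]
t64(485), np.int64(-9), np.int64(43)), (np.int64(486), np.int64(-8), np.int64(42))]
300 [(np.int64(470), np.int64(-29), np.int64(46)), (np.int64(472), np.int64(-27), np.int64(45)), (np.int64(472), np.int64(-25), np.int64(48)), (np.int64(484), np.int64(-10), np.int64(48)), (np.int64(486), np.int64(-8), np.int64(47))]
305 [(np.int64(470), np.int64(-28), np.int64(51)), (np.int64(472), np.int64(-27), np.int64(50)), (np.int64(474), np.int64(-26), np.int64(47)), (np.int64(484), np.int64(-10), np.int64(51)), (np.int64(486), np.int64(-8), np.int64(50))]
side (543, ((489.8482360839844, -29.795076370239258), 40.836761474609375))
scene (429, ((484.8806457519531, -30.15929412841797), 40.78327560424805))
```

View pics/sc5.png

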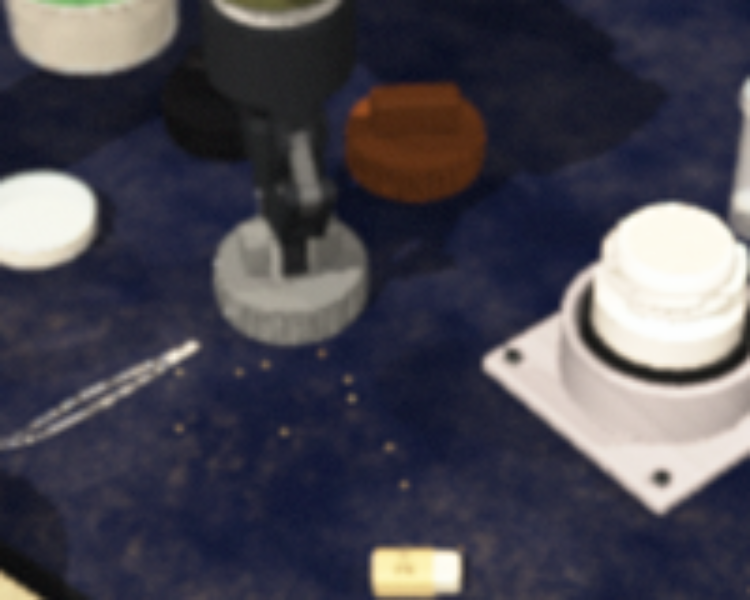

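The lid is gripped, with the pads around the bar and a width of 18.9. lid_grip is then TCP z + 40. Now I'll lift it, move over the pot and turn it to a mid-range wrist angle.

Run:
```python
from lidpose import *
print(delta([487.6,-26.8,-4],141.4,[547.0,-221.9,121],71.4))
```

```text
(array([-168.1, -115.4, -125. ]), array([-0., -0., 70.]))
```

{"api": "arm_command", "payload": {"plan": [{"delta_pos": [0,0,-6],"dr": [0,0,0],"claw": 10},{"delta_pos": [0,0,-30],"dr": [0,0,0],"claw": 10},{"delta_pos": [0,0,-80],"dr": [0,0,0],"claw": 10},{"delta_pos": [0,0,-125],"dr": [0,0,0],"claw": 10},{"delta_pos": [0,0,-125],"dr": [0,0,0],"claw": 10}]}}

```text
clock: 6.05
tcp_pos: [488.1, -26.8, 123.9]
tcp_rot: [3.139, 0.006, 2.468]
wrist_force: [0.1, 0.2, -1.8]
width: 18.7
```

{"api": "arm_command", "payload": {"plan": [{"delta_pos": [-40,-27,0],"dr": [0,0,10],"claw": 10},{"delta_pos": [-80,-55,0],"dr": [0,0,20],"claw": 10},{"delta_pos": [-120,-82,0],"dr": [0,0,30],"claw": 10},{"delta_pos": [-150,-103,0],"dr": [0,0,40],"claw": 10},{"delta_pos": [-168.1,-115.4,0],"dr": [0,0,50],"claw": 10},{"delta_pos": [-168.1,-115.4,0],"dr": [0,0,60],"claw": 10},{"delta_pos": [-168.1,-115.4,0],"dr": [0,0,70],"claw": 10},{"delta_pos": [-168.1,-115.4,0],"dr": [0,0,70],"claw": 10},{"delta_pos": [-168.1,-115.4,0],"dr": [0,0,70],"claw": 10}]}}

```text
clock: 7.18
tcp_pos: [545.7, -221.3, 120.3]
tcp_rot: [-3.14, -0.0, 1.249]
wrist_force: [0.0, 0.1, -1.1]
width: 19.1
```

Run:
```python
from lidpose import *
s=sense();print(s['tcp_pos'],s['tcp_rot'],s['joints'].round(2),s['wrist_force'],s['ft_torque'],s['width'],s['clock'])
for n,dz in [('scene',-2.5),('side',2)]:
    f=grab_frame(n);np.savez('f_%s6'%n,**f);W=world(f).reshape(-1,3)
    q=W[np.hypot(W[:,0]-547,W[:,1]+224)<60]
    h=np.histogram(q[:,2],bins=np.arange(90,170,3));print(n,[(int(a),int(c)) for a,c in zip(h[1],h[0])])
    m=h[1][np.argmax(h[0][16:22])+16]+1.5 if False else None
    b=127.5+25+dz
    g=q[abs(q[:,2]-b)<3][:,:2].astype(np.float32);print(cv2.minEnclosingCircle(g),cv2.minAreaRect(g)[1])
    u=f['img'];x0,y0=(290,190) if n=='scene' else (280,210)
    cv2.imwrite('pics/%s6.png'%n,cv2.resize(u[y0:y0+160,x0:x0+200,::-1],(750,600)))
```

```text
[ 545.69388809 -221.31682185  120.25267376] [-3.14031953e+00 -3.15272828e-04  1.24930034e+00] [-0.58  0.52  1.41 -0.    1.21 -0.26] [ 0.03299839  0.07635914 -1.05076874] [-0.00610899  0.03166341 -0.03099826] 19.055162344717573 7.175
scene [(90, 66), (93, 140), (96, 26), (99, 0), (102, 0), (105, 0), (108, 0), (111, 0), (114, 0), (117, 3), (120, 28), (123, 61), (126, 50), (129, 67), (132, 60), (135, 59), (138, 61), (141, 105), (144, 489), (147, 62), (150, 28), (153, 31), (156, 40), (159, 35), (162, 43), (165, 52)]
((539.2792358398438, -226.11361694335938), 38.81312561035156) (62.45259475708008, 69.13716125488281)
side [(90, 120), (93, 88), (96, 144), (99, 243), (102, 4), (105, 0), (108, 0), (111, 0), (114, 0), (117, 0), (120, 0), (123, 7), (126, 68), (129, 93), (132, 88), (135, 98), (138, 104), (141, 96), (144, 116), (147, 255), (150, 700), (153, 37), (156, 42), (159, 63), (162, 55), (165, 62)]
((545.3683471679688, -224.08639526367188), 39.12212371826172) (63.63288879394531, 74.83308410644531)
```

View pics/scene6.png

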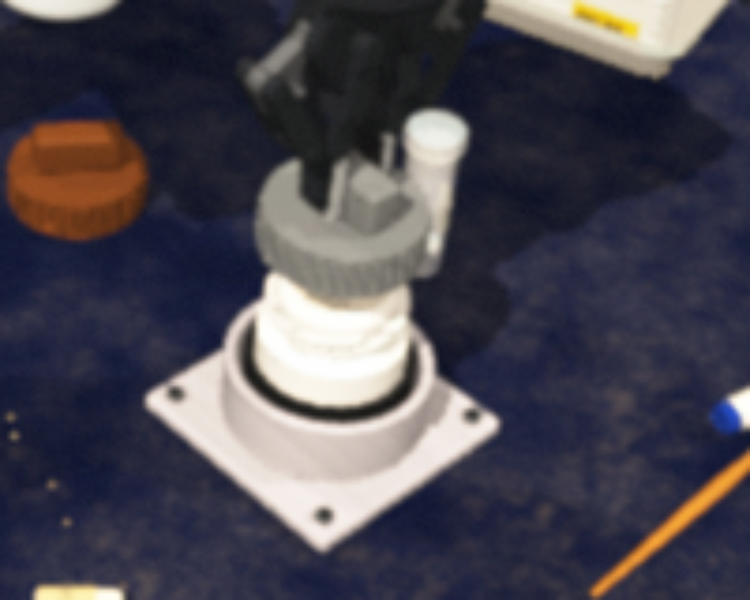

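View pics/side6.png

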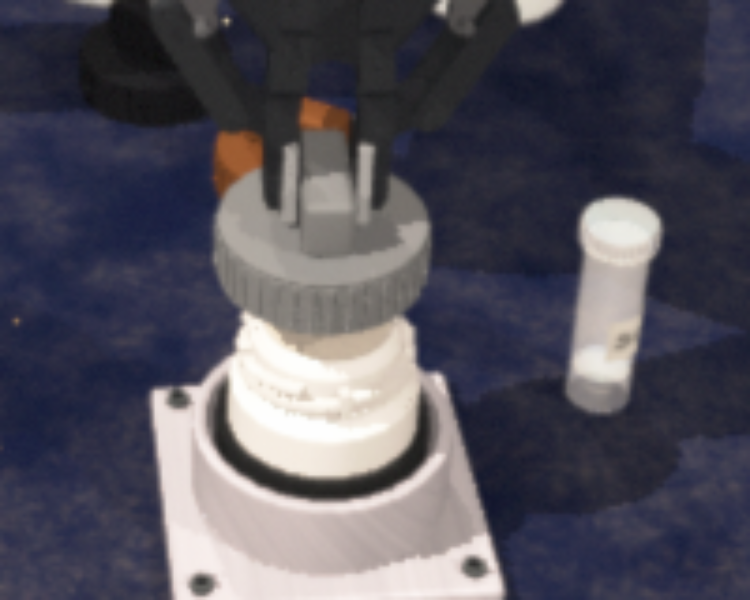

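Run:
```python
from lidpose import *
from scipy.optimize import least_squares
def circ(g,R):
    # boundary points by angular max radius
    c=g.mean(0)
    for _ in range(10):
        d=g-c;a=np.arctan2(d[:,1],d[:,0]);r=np.hypot(*d.T);bn=((a+np.pi)/(2*np.pi)*36).astype(int)%36
        idx=[np.where(bn==k)[0][np.argmax(r[bn==k])] for k in range(36) if (bn==k).any()]
        e=g[idx]
        sol=least_squares(lambda x:np.hypot(e[:,0]-x[0],e[:,1]-x[1])-R,c,loss='soft_l1',f_scale=.7);c=sol.x
    return c.round(2),len(idx),np.abs(sol.fun).mean().round(2)
for n,zl in [('scene',145.5),('side',150.5)]:
    f=np.load(f'f_{n}6.npz');W=world(f).reshape(-1,3);q=W[np.hypot(W[:,0]-547,W[:,1]+224)<60]
    g=q[abs(q[:,2]-zl)<2.5][:,:2];print(n,cv2.minEnclosingCircle(g.astype(np.float32)),circ(g,40))
    f=np.load(f'f_{n}.npz');W=world(f).reshape(-1,3);q=W[np.hypot(W[:,0]-547,W[:,1]+224)<60]
    g=q[abs(q[:,2]-zl+50.7)<2.5][:,:2];print(' pot',cv2.minEnclosingCircle(g.astype(np.float32)),circ(g,29))
    for nn in ['','5']:
        f=np.load(f'f_{n}{nn}.npz');W=world(f).reshape(-1,3);q=W[np.hypot(W[:,0]-487,W[:,1]+28)<60]
        g=q[abs(q[:,2]-(23 if n=='scene' else 27))<2.5][:,:2];print(' lid',nn,cv2.minEnclosingCircle(g.astype(np.float32)),circ(g,40))
```

```text
scene ((540.426513671875, -225.29136657714844), 40.34066390991211) (array([ 540.82, -225.05]), 30, np.float64(0.64))
 pot ((544.5867919921875, -223.9368896484375), 30.562368392944336) (array([ 544.33, -225.28]), 36, np.float64(1.08))
 lid  ((485.3145446777344, -29.00421714782715), 41.02492141723633) (array([485.42, -29.64]), 33, np.float64(0.79))
 lid 5 ((484.8806457519531, -30.15929412841797), 40.78327560424805) (array([485.27, -30.19]), 30, np.float64(0.9))
side ((545.6878051757812, -223.8108673095703), 40.87369918823242) (array([ 545.71, -223.44]), 29, np.float64(0.58))
 pot ((549.5733642578125, -224.25701904296875), 29.425729751586914) (array([ 549.44, -223.89]), 36, np.float64(0.74))
 lid  ((489.8020324707031, -27.88985824584961), 40.42961502075195) (array([489.95, -27.57]), 27, np.float64(0.53))
 lid 5 ((489.8482360839844, -29.795076370239258), 40.836761474609375) (array([489.98, -28.54]), 27, np.float64(0.73))
```

Run:
```python
from lidpose import *
s=sense();print(s['tcp_pos'],s['tcp_rot'],s['clock'])
print(delta([s['tcp_pos'][0],s['tcp_pos'][1],121],71.4,[549.4,-221.6,98],71.4))
```

```text
[ 545.85407762 -221.40114332  120.64688049] [-3.14101188e+00 -1.34030985e-04  1.24809036e+00] 7.275
(array([ 0.9,  3.4, 23. ]), array([0., 0., 0.]))
```

{"api": "arm_command", "payload": {"plan": [{"delta_pos": [0.9,3.4,8],"dr": [0,0,0],"claw": 10},{"delta_pos": [0.9,3.4,18],"dr": [0,0,0],"claw": 10},{"delta_pos": [0.9,3.4,26],"dr": [0,0,0],"claw": 10},{"delta_pos": [0.9,3.4,30],"dr": [0,0,0],"claw": 10},{"delta_pos": [0.9,3.4,30],"dr": [0,0,0],"claw": 10},{"delta_pos": [0.9,3.4,30],"dr": [0,0,0],"claw": 10}]}}

```text
clock: 8.02
tcp_pos: [549.6, -221.9, 91.3]
tcp_rot: [3.141, 0.0, 1.246]
wrist_force: [0.2, 0.2, -2.0]
width: 18.7
```

Run:
```python
from lidpose import *
s=sense();print(s['tcp_pos'],s['tcp_rot'],s['joints'].round(2),s['wrist_force'],s['ft_torque'],s['width'],s['clock'])
for n in ['scene','side']:
    f=grab_frame(n);np.savez('f_%s7'%n,**f);W=world(f).reshape(-1,3)
    zl=s['tcp_pos'][2]+28.1+(-2.7 if n=='scene' else 2.2)
    q=W[np.hypot(W[:,0]-547,W[:,1]+224)<60];g=q[abs(q[:,2]-zl)<2.5][:,:2]
    print(n,len(g),cv2.minEnclosingCircle(g.astype(np.float32)))
    u=f['img'];x0,y0=(290,190) if n=='scene' else (280,210)
    cv2.imwrite('pics/%s7.png'%n,cv2.resize(u[y0:y0+160,x0:x0+200,::-1],(750,600)))
```

```text
[ 549.64381212 -221.89089402   91.30256136] [3.14100740e+00 1.48948887e-04 1.24591153e+00] [-0.58  0.56  1.43  0.    1.15 -0.26] [ 0.17298236  0.15048495 -2.0330202 ] [ 0.01082448 -0.00229089  0.00796204] 18.716917619805674 8.025
scene 554 ((544.74462890625, -225.7742462158203), 40.224578857421875)
side 892 ((549.828125, -223.9971160888672), 40.301761627197266)
```

View pics/side7.png

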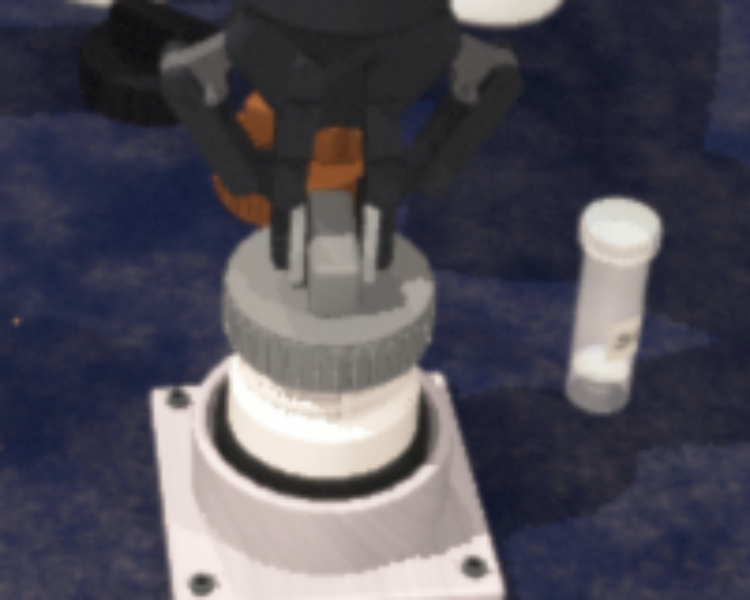

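Both cameras now show the lid centred on the pot to within about 0.5 mm. Next I'll go down to contact.

{"api": "arm_command", "payload": {"plan": [{"delta_pos": [0,0,2],"dr": [0,0,0],"claw": 10},{"delta_pos": [0,0,4],"dr": [0,0,0],"claw": 10},{"delta_pos": [0,0,6],"dr": [0,0,0],"claw": 10},{"delta_pos": [0,0,8],"dr": [0,0,0],"claw": 10},{"delta_pos": [0,0,8],"dr": [0,0,0],"claw": 10}]}}

```text
clock: 8.75
tcp_pos: [549.5, -221.8, 83.2]
tcp_rot: [3.142, 0.0, 1.246]
wrist_force: [-1.0, 1.1, 2.0]
width: 19.3
```

{"api": "arm_command", "payload": {"plan": [{"delta_pos": [0,0,1],"dr": [0,0,0],"claw": 10},{"delta_pos": [0,0,2],"dr": [0,0,0],"claw": 10},{"delta_pos": [0,0,3],"dr": [0,0,0],"claw": 10},{"delta_pos": [0,0,3],"dr": [0,0,0],"claw": 10}]}}

```text
clock: 9.25
tcp_pos: [549.6, -221.8, 80.1]
tcp_rot: [3.141, 0.0, 1.246]
wrist_force: [-2.4, 0.8, 5.1]
width: 18.9
```

Run:
```python
from h import *
s=sense();print(s['tcp_pos'],s['tcp_rot'],s['wrist_force'],s['ft_torque'],s['width'])
```

```text
[ 549.55883856 -221.80737883   80.13921581] [3.14138162e+00 9.20113049e-05 1.24591726e+00] [-2.42065822  0.83078373  5.12064148] [0.1414442  0.44379896 0.04990282] 18.947239459608607
```

Contact force is about 6 N, which puts lid_grip roughly 25.5 mm over the mouth, so the lugs are on top of the thread. I'll add a bit of press and turn backward in small steps.

{"api": "arm_command", "payload": {"plan": [{"delta_pos": [0,0,2],"dr": [0,0,0],"claw": 10},{"delta_pos": [0,-0.1,2],"dr": [0,0,-3],"claw": 10},{"delta_pos": [0,-0.2,2],"dr": [0,0,-6],"claw": 10},{"delta_pos": [0,-0.3,2],"dr": [0,0,-9],"claw": 10},{"delta_pos": [0,-0.4,2],"dr": [0,0,-12],"claw": 10},{"delta_pos": [-0.1,-0.6,2],"dr": [0,0,-15],"claw": 10},{"delta_pos": [-0.1,-0.6,2],"dr": [0,0,-15],"claw": 10}]}}

```text
clock: 10.12
tcp_pos: [549.7, -221.8, 78.7]
tcp_rot: [3.139, 0.001, 1.508]
wrist_force: [0.3, 1.4, 7.0]
width: 19.4
```

```bash
cat > st.py <<'E'
from h import *
s=sense();f=s['wrist_force'][2]+1.3;p=max(0,f-3)
print(s['tcp_pos'].round(2),s['tcp_rot'].round(3),s['wrist_force'].round(2),s['ft_torque'].round(3),round(s['width'],2),'press',round(p,1),'h',round(s['tcp_pos'][2]-57.9+p,1),s['joints'][5].round(2),s['clock'])
E
python3 st.py
```

```text
[ 549.67 -221.84   78.75] [3.139e+00 1.000e-03 1.508e+00] [0.27 1.4  7.  ] [ 0.339 -0.024 -0.169] 19.41 press 5.3 h 26.1 -0.52 10.125
```

{"api": "arm_command", "payload": {"plan": [{"delta_pos": [0,-0.1,0],"dr": [0,0,-3],"claw": 10},{"delta_pos": [0,-0.2,0],"dr": [0,0,-6],"claw": 10},{"delta_pos": [0,-0.3,0],"dr": [0,0,-9],"claw": 10},{"delta_pos": [0,-0.4,0],"dr": [0,0,-12],"claw": 10},{"delta_pos": [-0.1,-0.6,0],"dr": [0,0,-15],"claw": 10},{"delta_pos": [-0.1,-0.6,0],"dr": [0,0,-15],"claw": 10}]}}

```text
clock: 10.88
tcp_pos: [549.2, -222.0, 78.9]
tcp_rot: [3.139, 0.001, 1.769]
wrist_force: [0.7, 1.5, 7.3]
width: 19.0
```

```bash
python3 st.py
```

```text
[ 549.23 -221.97   78.92] [3.139e+00 1.000e-03 1.769e+00] [0.72 1.52 7.31] [ 0.302 -0.04  -0.197] 19.0 press 5.6 h 26.6 -0.78 10.875
```

{"api": "arm_command", "payload": {"plan": [{"delta_pos": [0,-0.1,0],"dr": [0,0,-3],"claw": 10},{"delta_pos": [0,-0.2,0],"dr": [0,0,-6],"claw": 10},{"delta_pos": [0,-0.3,0],"dr": [0,0,-9],"claw": 10},{"delta_pos": [0,-0.4,0],"dr": [0,0,-12],"claw": 10},{"delta_pos": [-0.1,-0.6,0],"dr": [0,0,-15],"claw": 10},{"delta_pos": [-0.1,-0.6,0],"dr": [0,0,-15],"claw": 10}]}}

```text
clock: 11.62
tcp_pos: [548.2, -221.9, 78.1]
tcp_rot: [3.14, 0.001, 2.03]
wrist_force: [1.8, 1.7, 2.1]
width: 19.2
```

```bash
python3 st.py
```

```text
[ 548.18 -221.94   78.09] [3.14e+00 1.00e-03 2.03e+00] [1.8  1.66 2.12] [ 0.296 -0.397 -0.136] 19.24 press 0.4 h 20.6 -1.04 11.625
```

The force fell from 7.3 to 2.1 N and the height from 26.6 to 20.6 mm, so the lid has dropped into the start. I'll press lightly to confirm.

{"api": "arm_command", "payload": {"plan": [{"delta_pos": [0,0,1.5],"dr": [0,0,0],"claw": 10},{"delta_pos": [0,0,3],"dr": [0,0,0],"claw": 10},{"delta_pos": [0,0,3],"dr": [0,0,0],"claw": 10}]}}

```text
clock: 12.0
tcp_pos: [548.2, -222.0, 75.2]
tcp_rot: [3.141, 0.001, 2.031]
wrist_force: [2.0, 2.4, 5.3]
width: 18.6
```

```bash
python3 st.py
```

```text
[ 548.18 -221.97   75.24] [3.141e+00 1.000e-03 2.031e+00] [2.04 2.41 5.27] [ 0.434 -0.456 -0.119] 18.61 press 3.6 h 20.9 -1.04 12.0
```

{"api": "arm_command", "payload": {"plan": [{"delta_pos": [0,0.15,0.2],"dr": [0,0,4],"claw": 10},{"delta_pos": [0,0.3,0.5],"dr": [0,0,8],"claw": 10},{"delta_pos": [0,0.45,0.8],"dr": [0,0,12],"claw": 10},{"delta_pos": [-0.1,0.6,1.0],"dr": [0,0,16],"claw": 10},{"delta_pos": [-0.1,0.75,1.2],"dr": [0,0,20],"claw": 10},{"delta_pos": [-0.1,0.75,1.2],"dr": [0,0,20],"claw": 10}]}}

```text
clock: 12.75
tcp_pos: [548.4, -222.4, 74.1]
tcp_rot: [-3.141, 0.002, 1.681]
wrist_force: [0.2, -0.7, 5.9]
width: 18.7
```

```bash
python3 st.py
```

```text
[ 548.36 -222.4    74.09] [-3.141e+00  2.000e-03  1.681e+00] [ 0.22 -0.66  5.87] [-0.201  0.135  0.038] 18.69 press 4.2 h 20.4 -0.69 12.75
```

{"api": "arm_command", "payload": {"plan": [{"delta_pos": [0,0.15,0.2],"dr": [0,0,4],"claw": 10},{"delta_pos": [0,0.3,0.5],"dr": [0,0,8],"claw": 10},{"delta_pos": [0,0.45,0.7],"dr": [0,0,12],"claw": 10},{"delta_pos": [-0.1,0.6,0.9],"dr": [0,0,16],"claw": 10},{"delta_pos": [-0.1,0.75,1.1],"dr": [0,0,20],"claw": 10},{"delta_pos": [-0.1,0.75,1.1],"dr": [0,0,20],"claw": 10}]}}

```text
clock: 13.5
tcp_pos: [549.1, -222.4, 72.9]
tcp_rot: [3.141, 0.001, 1.332]
wrist_force: [-0.2, -2.1, 6.2]
width: 18.9
```

```bash
python3 st.py
```

```text
[ 549.09 -222.43   72.93] [3.141e+00 1.000e-03 1.332e+00] [-0.23 -2.11  6.19] [-0.185  0.13   0.099] 18.93 press 4.5 h 19.5 -0.34 13.5
```

{"api": "arm_command", "payload": {"plan": [{"delta_pos": [0,0.15,0.2],"dr": [0,0,4],"claw": 10},{"delta_pos": [0,0.3,0.5],"dr": [0,0,8],"claw": 10},{"delta_pos": [0,0.45,0.7],"dr": [0,0,12],"claw": 10},{"delta_pos": [-0.1,0.6,0.9],"dr": [0,0,16],"claw": 10},{"delta_pos": [-0.1,0.75,1.1],"dr": [0,0,20],"claw": 10},{"delta_pos": [-0.1,0.75,1.1],"dr": [0,0,20],"claw": 10}]}}

```text
clock: 14.25
tcp_pos: [549.8, -222.7, 71.8]
tcp_rot: [3.141, 0.001, 0.983]
wrist_force: [-0.6, -1.7, 5.4]
width: 19.0
```

```bash
python3 st.py
```

```text
[ 549.77 -222.74   71.82] [3.141e+00 1.000e-03 9.830e-01] [-0.55 -1.68  5.44] [-0.241  0.159  0.095] 18.99 press 3.7 h 17.7 0.01 14.25
```

{"api": "arm_command", "payload": {"plan": [{"delta_pos": [0,0.15,0.2],"dr": [0,0,3],"claw": 10},{"delta_pos": [0,0.25,0.4],"dr": [0,0,6],"claw": 10},{"delta_pos": [0,0.35,0.6],"dr": [0,0,9],"claw": 10},{"delta_pos": [0,0.45,0.8],"dr": [0,0,12],"claw": 10},{"delta_pos": [0,0.45,0.8],"dr": [0,0,12],"claw": 10}]}}

```text
clock: 14.88
tcp_pos: [550.1, -222.8, 71.0]
tcp_rot: [3.141, 0.001, 0.774]
wrist_force: [-0.3, -0.3, 5.0]
width: 19.2
```

```bash
python3 st.py
```

```text
[ 550.14 -222.84   70.99] [3.141e+00 1.000e-03 7.740e-01] [-0.29 -0.25  5.  ] [-0.144  0.161  0.113] 19.22 press 3.3 h 16.4 0.22 14.875
```

{"api": "arm_command", "payload": {"plan": [{"delta_pos": [0,0.1,0.1],"dr": [0,0,3],"claw": 10},{"delta_pos": [0,0.2,0.2],"dr": [0,0,6],"claw": 10},{"delta_pos": [0,0.2,0.2],"dr": [0,0,6],"claw": 10}]}}

```text
clock: 15.25
tcp_pos: [550.4, -222.3, 70.7]
tcp_rot: [-3.142, 0.0, 0.67]
wrist_force: [1.0, 1.6, 5.6]
width: 18.9
```

```bash
python3 st.py
```

```text
[ 550.38 -222.31   70.71] [-3.142  0.     0.67 ] [1.03 1.6  5.65] [ 0.421 -0.116  0.27 ] 18.87 press 3.9 h 16.8 0.32 15.25
```

{"api": "arm_command", "payload": {"plan": [{"delta_pos": [0,0.1,0],"dr": [0,0,2.5],"claw": 10},{"delta_pos": [0,0.15,0],"dr": [0,0,5],"claw": 10},{"delta_pos": [0,0.15,0],"dr": [0,0,5],"claw": 10}]}}

```text
clock: 15.62
tcp_pos: [550.5, -222.4, 70.7]
tcp_rot: [3.142, 0.0, 0.583]
wrist_force: [0.9, 2.5, 5.2]
width: 19.1
```

```bash
python3 st.py
```

```text
[ 550.5  -222.38   70.72] [3.142 0.    0.583] [0.9  2.46 5.19] [ 0.41  -0.09   0.447] 19.12 press 3.5 h 16.3 0.41 15.625
```

{"api": "arm_command", "payload": {"plan": [{"delta_pos": [0,0.1,0],"dr": [0,0,3],"claw": 10},{"delta_pos": [0,0.1,0],"dr": [0,0,3],"claw": 10}]}}

```text
clock: 15.88
tcp_pos: [550.6, -222.4, 70.7]
tcp_rot: [3.142, 0.0, 0.531]
wrist_force: [0.0, 2.2, 5.9]
width: 19.0
```

```bash
python3 st.py
```

```text
[ 550.56 -222.42   70.73] [3.142 0.    0.531] [0.02 2.22 5.87] [ 0.498 -0.148  0.583] 19.04 press 4.2 h 17.0 0.46 15.875
```

Over the last turn the torque rose at 2.6 N·m/rad, which is the collar's own stiffness. So the lid is on its stop, with the pot twisted about 0.23 rad. I'll ease off the twist and press, then let go.

{"api": "arm_command", "payload": {"plan": [{"delta_pos": [0,-0.15,-1],"dr": [0,0,-4],"claw": 10},{"delta_pos": [0,-0.3,-2],"dr": [0,0,-8],"claw": 10},{"delta_pos": [0,-0.3,-2.5],"dr": [0,0,-9],"claw": 10},{"delta_pos": [0,-0.3,-2.5],"dr": [0,0,-9],"claw": 10}]}}

```text
clock: 16.38
tcp_pos: [550.4, -222.2, 73.0]
tcp_rot: [-3.141, -0.0, 0.687]
wrist_force: [1.5, 1.8, 3.0]
width: 19.0
```

```bash
python3 st.py
```

```text
[ 550.4  -222.19   73.  ] [-3.141 -0.     0.687] [1.5  1.81 2.98] [ 0.467 -0.31   0.213] 18.95 press 1.3 h 16.4 0.3 16.375
```

{"api": "arm_command", "payload": {"plan": [{"delta_pos": [0,0,-1],"dr": [0,0,-2],"claw": 22},{"delta_pos": [0,0,-1],"dr": [0,0,-2],"claw": 32},{"delta_pos": [0,0,-1],"dr": [0,0,-2],"claw": 40},{"delta_pos": [0,0,-1],"dr": [0,0,-2],"claw": 45},{"delta_pos": [0,0,-15],"dr": [0,0,-2],"claw": 45},{"delta_pos": [0,0,-40],"dr": [0,0,-2],"claw": 45},{"delta_pos": [0,0,-90],"dr": [0,0,-2],"claw": 45},{"delta_pos": [0,0,-130],"dr": [0,0,-2],"claw": 45},{"delta_pos": [0,0,-130],"dr": [0,0,-2],"claw": 45}]}}

```text
clock: 17.5
tcp_pos: [551.5, -223.0, 207.4]
tcp_rot: [3.135, -0.002, 0.722]
wrist_force: [0.3, 0.1, -0.3]
width: 45.1
```

```bash
python3 st.py
python3 - <<'E'
from h import *
s=sense();f=grab_frame('wrist');save(f,'w9.png');W=world(f,s).reshape(-1,3)
q=W[np.hypot(W[:,0]-549,W[:,1]+223)<45]
h=np.histogram(q[:,2],bins=np.arange(80,140,1));print([(int(a),int(c)) for a,c in zip(h[1],h[0]) if c>20])
for n,dz in(('scene',2.5),('side',-2.2)):
    f=grab_frame(n);W=world(f).reshape(-1,3);q=W[np.hypot(W[:,0]-547,W[:,1]+224)<45]
    t=q[(q[:,2]>120)&(q[:,2]<135)];k=q[(q[:,2]>95)&(q[:,2]<112)]
    print(n,'bar top',np.median(t[:,2])+dz,'lid top',np.median(k[:,2])+dz)
    x0,y0=(290,190) if n=='scene' else (280,210)
    save(f,n+'9full.png');cv2.imwrite('pics/%s9.png'%n,cv2.resize(f['img'][y0:y0+160,x0:x0+200,::-1],(750,600)))
E
```

```text
[ 551.55 -223.02  207.39] [ 3.135e+00 -2.000e-03  7.220e-01] [ 0.35  0.06 -0.26] [0.034 0.026 0.005] 45.13 press 0 h 149.5 0.27 17.5
[(97, 33), (98, 51), (99, 25), (100, 92), (101, 1313), (102, 3003), (103, 1149), (104, 83), (122, 44), (123, 67), (124, 156), (125, 510), (126, 729), (127, 250)]
scene bar top 126.02499645406495 lid top 102.43909048584882
side bar top 125.92238860416724 lid top 102.49672404386368
```

View pics/side9.png

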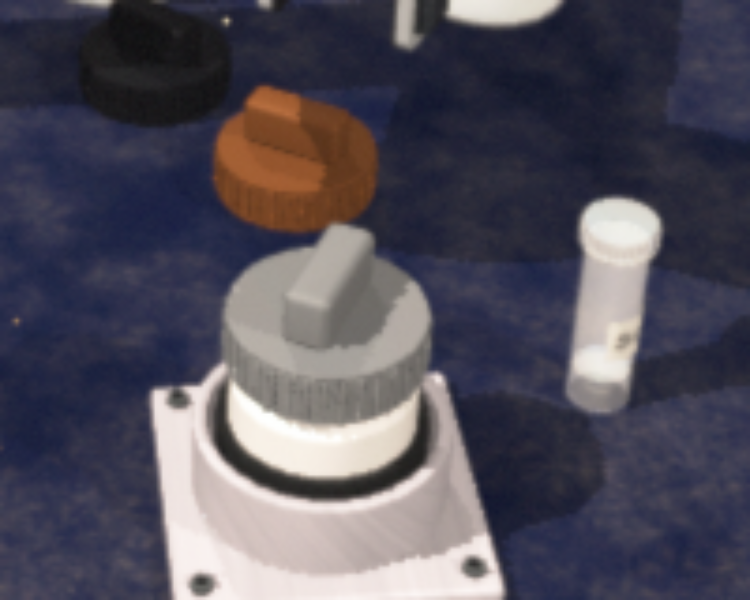

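View pics/scene9full.png

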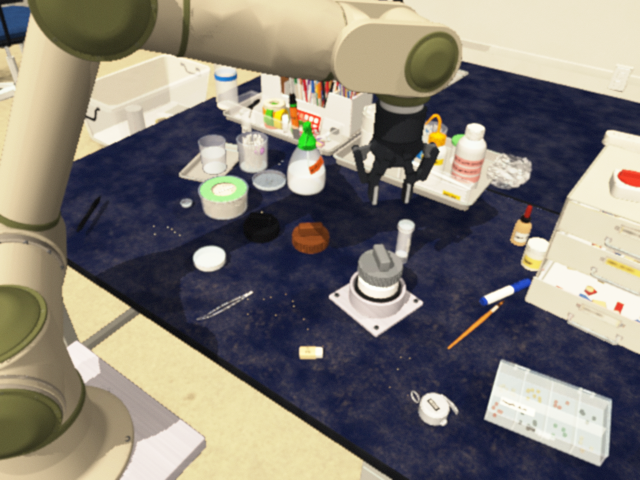

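The lid sits level. lid_grip is about 16.0–16.5 mm over the rim (home is 16.6), the gripper is clear and the bystanders are where they were.

```bash
python3 -c "
from cell import finish_job
print(finish_job())"
```

```text
the job is handed in; nothing more can be done
None
```

The grey lid is screwed fully home on the white pot. I let go of it and handed the job in at about 17.6 s.

- **Finding the start:** I pressed with about 8 N and turned it backward about 0.8 rad. It then dropped from 26.6 to 20.6 mm over the rim, with the contact force falling from about 8.6 to 3.4 N.
- **Screwing home:** I turned it forward until it met its stop. There the torque rose at 2.6 N·m/rad, which matches the collar. The twist peaked at about 0.23 rad (0.58 N·m) and the press at about 5.6 mm, both judged from the wrist force and torque.
- **Final check:** The lid's top and bar put lid_grip 16.0–16.5 mm over the rim, against 16.6 mm for fully home. The gripper was clear, and the other things looked unmoved in the pictures.

**Problems and disagreements:**
- **Finger length:** The finger ends stood about 34 mm short of the stated TCP. My first grip closed on air above the bar, so I went lower, going by the cameras.
- **Gripping:** At the second grip the fingers pressed about 9 N on the lid top.
- **Cameras:** The scene and side cameras differed by about 5 mm, so I used positions relative to the pot.

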